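# Pack the sample totes for collection

### The job

Pack the bench up for collection: first lift every loose screw cap off the freely spinning turntable into the bottom tote on the dock. Then stack all the loose totes on the bottom tote in one level column, in any order, each turned half-round from the one beneath (tabs alternating) so that it locks onto the ledges instead of nesting. When the stack stands, hold the pick-up call button fully down for at least three seconds without a break and let go; leave everything else on the bench where it is.

Things in the scene. Friction and masses are not known exactly. Their poses are not given: they have to be found in the camera images.
- bottom_tote: dock plate 168 x 80 x 10 mm, fixed to the worktop (place varies), with the fixed, open, empty bottom tote on it, same make as the loose ones; origin on the worktop under its centre, x towards its tab end. Tote underside 10 mm, inner floor 14 mm, rim 74 mm above the origin; inside 131 x 35 mm up to z = 46 mm, above that 143 x 55 mm but for the ledges
- bottom_seat (a point): centre of the bottom tote's underside, axes as the tote's. In each tote's mouth (143 x 55 mm) four ledges, tops 55 mm above its underside, at x = +20 and -50 mm. A tote turned half-round stands on them, underside 55 mm above this one's, with about 3 mm play in the mouth; one pointing the same way sinks in to about 36 mm, its grooves passing the ledges
- bottom_tab (a point): thumb tab of the bottom tote, at x = +80 mm, 60 mm above its underside
- tote_a: loose grey stack-and-nest tote, 150 x 62 x 64 mm, long along its x, about 0.3 kg, two vials bedded fast in it; tab and blank card at its +x end; origin at the centre of its underside, z up. Upper band z 32..64 mm is 150 x 62 outside (grip across the 62 mm); lower body is 137 x 50. Mouth, ledges, stacking: as bottom_seat says. May be absent
- tote_a_tab (a point): thumb tab of tote_a, at x = +80 mm, z = 60 mm in its frame
- tote_b: loose grey stack-and-nest tote, 150 x 62 x 64 mm, long along its x, about 0.3 kg, two vials bedded fast in it; tab and blank card at its +x end; origin at the centre of its underside, z up. Upper band z 32..64 mm is 150 x 62 outside (grip across the 62 mm); lower body is 137 x 50. Mouth, ledges, stacking: as bottom_seat says. May be absent
- tote_b_tab (a point): thumb tab of tote_b, at x = +80 mm, z = 60 mm in its frame
- tote_c: loose grey stack-and-nest tote, 150 x 62 x 64 mm, long along its x, about 0.3 kg, two vials bedded fast in it; tab and blank card at its +x end; origin at the centre of its underside, z up. Upper band z 32..64 mm is 150 x 62 outside (grip across the 62 mm); lower body is 137 x 50. Mouth, ledges, stacking: as bottom_seat says. May be absent
- tote_c_tab (a point): thumb tab of tote_c, at x = +80 mm, z = 60 mm in its frame
- cap_0: loose ribbed screw cap, 28 mm across, 24 mm tall, 20 g, closed top up, standing on the turntable's disc at the start; origin at the centre of its underside, z towards its closed top. May be absent
- cap_1: loose ribbed screw cap, 28 mm across, 24 mm tall, 20 g, closed top up, standing on the turntable's disc at the start; origin at the centre of its underside, z towards its closed top. May be absent
- cap_2: loose ribbed screw cap, 28 mm across, 24 mm tall, 20 g, closed top up, standing on the turntable's disc at the start; origin at the centre of its underside, z towards its closed top. May be absent
- turntable: small passive turntable fixed to the worktop (place varies): steel disc 130 mm across that spins freely at a touch, its top 18 mm above the worktop, with a low rim up to 26 mm; origin on the worktop at its centre, z up. Nearby, fixed: a ridge along x, 15 mm thick, 66 mm high, at about y = -0.03 m; a tall stirrer beyond x = 0.55, y below -0.2 m
- turn_disc (a joint): angle of the turntable's disc (rad), nearly no friction
- call_button (a joint): travel of the round momentary push button, 28 mm across, 0 up, 0.006 m fully down; springs back; about 5 N to press fully; counts as held beyond 0.004 m
- call_button_top (a point): centre of the button's top face, pressed straight down
- stopper: black rubber stopper, 42 mm across, 28 mm high; a bystander, to be left alone; origin at the centre of its underside
- timer: bench timer, 58 x 64 x 21 mm; a bystander, to be left alone; origin at the centre of its underside
- marker_pen: marker pen lying, 128 mm long; a bystander, to be left alone; origin at the centre of its underside
- tape_roll: roll of tape lying flat, 72 mm across; a bystander, to be left alone; origin at the centre of its underside
- salve_jar: jar with black lid, 60 mm across, 41 mm high; a bystander, to be left alone; origin at the centre of its underside
There are look-alikes about, which are no part of the job. Leave any blue, pink or yellow look-alike of the part that bears call_button alone.

How it is judged:
By the outcome, as a careful person would: the job done as asked, in the order asked, and still so for the second after the job is handed in, with the robot touching nothing.
Of tote_a, tote_b, tote_c only 2 to 3 are there at a start; the rules pass over those that are not, and their reading is None.
Of cap_0, cap_1, cap_2 only 2 to 3 are there at a start; the rules pass over those that are not, and their reading is None.
At some moment in a run one of cap_0, cap_1, cap_2 may be knocked a few centimetres aside while the robot is not near it.
It also fails if it takes over 210 s, if anything falls off the work surface, if the arm or the gripper's body presses on something with over 40 N, if the wrist force passes 120 N, or if a joint passes its speed limit or range.

### The arm

A 6-joint arm with a two-finger parallel gripper is mounted at the origin on a cart in front of the work surface, level with it; the furniture and walls round the work are solid. World frame = base frame: x ahead of the robot, y to its left, z up, the work surface at z = 0. Lengths are in m, angles in degrees, forces in N, time in s.
With the tool pointing down it reaches from about 0.3 to 0.75 m from the base axis. Payload 8.5 kg.
Tool frame: the origin (TCP) lies on the centre line of the jaws, within the pads' length; the fingertips stand 25 mm ahead of it and the grasp point (between the pads) lies 6 mm ahead of it; z points along the fingers, y is the line along which they close (so a half turn about z gives the same grasp; the last joint's range is limited). The gripper opens to 85 mm and grips with 20 to 120 N. Pads are 22 mm wide; open, the fingers measure 114 mm over their backs; the gripper's body (76 mm by 85 mm) begins 54 mm behind the grasp point. The pads swing forward as they close: fully open they stand 13 mm farther back than shut.
Start: joints at [54.643, 21.807, 74.336, -0, 83.858, -12.336], TCP at [0.215, 0.506, 0.256] pointing down, gripper open.
Joint ranges: [-178.18, 178.18], [-50.72, 133.34], [12.68, 142.11], [-81.47, 261.47], [9.98, 163.14], [-165.26, 165.26]. Speed limits (degrees/s): [136.94, 136.94, 180, 180, 180, 180].

### API

Orientations are given as a 3x3 rotation matrix whose columns are the frame's x, y, z axes.
In Python, from rig import telemetry, optics, env gives the robot as it stands.
- The arm moves only by the tool send_rows, never from a script. Its argument "deltas" is a list that holds one entry, the list of rows, each a list of 7 numbers: the shift along the tool's x, y, z in m, then the turn, a rotation vector about the tool's x, y, z in rad, then the opening, from -1 (shut) to 1 (fully open), so that 0 is half open. In form: [[[x, y, z, ax, ay, az, grip], ...]]. A call has 1 to 12 rows; each row shifts and turns the commanded pose from where the row before left it, along the tool's axes as they then stand; what a row does not reach is not made up. A row lasts 1/8 s, in which the tool goes at most 62.5 mm and 10.7 degrees, less where a joint would pass 70% of its speed; a pose out of reach is approached as far as the arm can. A call is refused whole if a number of a shift passes 0.0625 or a number of a turn 0.188, either way. A call with a gripper value outside its range is refused whole. The fingers move at their own pace and stop on an object; "squeeze" is the grip in N (left out, the last holds). Time passes only in rows, so rows that do not move let the fingers close. It gives the time, the measured TCP pose, the force, the opening and the grip force at its end, in the units of the state.
- telemetry.observe(): the state, without advancing time (a new reading comes with each control period).
- optics.get_image(name): name is "side" or "top" or "wrist"; returns a dict with "image" (384x512x3 uint8, red, green, blue), "range_z" (384x512 float32, m along the optical axis (not along the pixel's ray), 0 where there is no reading), "K" (3x3 intrinsics, pixels), "k1" (the pictures are not rectified: a ray, as slopes to the right and down, at radius r is drawn at 1 + k1 r^2 times it, then the intrinsics apply), "rvec" (rotation vector, rad) and "tvec" (3), from world to camera coordinates, as OpenCV has them; the wrist camera has in their place "hand_eye" (4x4, takes a point from camera to tool coordinates, whose origin is the TCP and whose axes are the flange's). Camera axes: x right, y down, z forward; pixel columns grow to the right and rows downward; lengths in m; the calibration is good to about 2 mm. A picture is of the moment at which its call begins: read the wrist's pose just before it.
- env.close_job(): hands the job in; it is judged then, once.
The state is a dict: "time_s": time; "q": joint angles; "qvel": joint speeds; "joint_efforts": joint torques, N m; "position": TCP position; "tool_rot": TCP orientation; "ft_force": force on the tool from outside, world axes, zero at the start; "wrist_torque": the same for the moment, N m; "grip_width": finger opening in m; "gripper_force": force on a finger pad.
Only numpy, scipy, OpenCV 4.12 (cv2) and the standard library are available. Lean on these libraries where they do the work, as an engineer would, in place of code of your own. Each camera call takes 0.05 s, during which the arm holds its last target. There are 200 camera calls.

## Working session

There is one attempt and no reset: what is moved stays moved. The work goes in short steps, Python scripts to look and compute and a tool call to move; the robot and the scene stay as the last step left them, time stands still between calls to the robot, and variables do not carry over. Pictures are saved under pics/ and viewed, at most 14 in all, crops included, and the job is handed in when it is done.

Besides the shell and the picture viewer there is one more tool, called after "Request:" by a JSON object that holds its "name" and its "arguments". send_rows: Moves the arm, as the interface text tells. Its arguments: {"type":"object","properties":{"deltas":{"type":"array"},"squeeze":{"type":"number"}},"required":["deltas"]}

```bash
ls; mkdir -p pics; cat > h.py <<'E'
import numpy as np, cv2
from rig import telemetry, optics, env
def snap(name, fn=None):
    s=telemetry.observe(); d=optics.get_image(name)
    if name=='wrist':
        T=np.eye(4);T[:3,:3]=np.array(s['tool_rot']);T[:3,3]=s['position']
        M=T@np.array(d['hand_eye']); 
    else:
        R,_=cv2.Rodrigues(np.array(d['rvec'],float)); M=np.eye(4); M[:3,:3]=R.T; M[:3,3]=-R.T@np.array(d['tvec']).ravel()
    d['M']=M
    if fn: cv2.imwrite('pics/'+fn, d['image'][:,:,::-1])
    return d
def slopes(d,uv):
    uv=np.asarray(uv,float).reshape(-1,1,2)
    return cv2.undistortPoints(uv,np.array(d['K']),np.array([d['k1'],0,0,0,0.])).reshape(-1,2)
def plane(d,uv,z):
    s=slopes(d,uv); r=np.c_[s,np.ones(len(s))]@d['M'][:3,:3].T; c=d['M'][:3,3]
    return c+r*((z-c[2])/r[:,2])[:,None]
def depth(d,uv):
    uv=np.asarray(uv).reshape(-1,2); s=slopes(d,uv); z=d['range_z'][uv[:,1].astype(int),uv[:,0].astype(int)]
    return (np.c_[s,np.ones(len(s))]*z[:,None])@d['M'][:3,:3].T+d['M'][:3,3]
def cloud(d):
    v,u=np.mgrid[:384,:512]; uv=np.c_[u.ravel(),v.ravel()]
    return depth(d,uv).reshape(384,512,3)
def st():
    s=telemetry.observe(); print(s['time_s'],np.round(s['position'],4),np.round(s['tool_rot'],3).tolist(),np.round(s['ft_force'],1),s['grip_width'],s['gripper_force'],np.round(s['q'],1))
E
python3 - <<'E'
from h import *
st()
for n in('top','side','wrist'):
    d=snap(n,n+'0.png'); print(n,d['K'],d['k1'],np.round(d['M'],3).tolist(),(d['range_z']>0).mean())
    np.save(n+'0.npy',d,allow_pickle=True)
E
```

```text
pics
0.0 [0.2149 0.506  0.2557] [[-0.92, 0.391, -0.001], [0.391, 0.92, -0.001], [0.0, -0.001, -1.0]] [ 0.4 -0.8  0.3] 0.0856000427634765 0.0 [ 54.6  21.8  74.4   0.   83.9 -12.3]
top [[380.2043444    0.         258.91876414]
 [  0.         380.2043444  189.98572715]
 [  0.           0.           1.        ]] -0.09212327507154446 [[-0.028, -0.992, 0.12, 0.403], [-1.0, 0.027, -0.015, 0.054], [0.012, -0.121, -0.993, 1.401], [0.0, 0.0, 0.0, 1.0]] 0.9959869384765625
side [[438.88259205   0.         256.50797023]
 [  0.         438.88259205 186.9932118 ]
 [  0.           0.           1.        ]] 0.052243522561955615 [[-0.982, -0.133, 0.133, 0.371], [-0.187, 0.638, -0.747, 1.209], [0.014, -0.758, -0.652, 1.105], [0.0, 0.0, 0.0, 1.0]] 0.9960530598958334
wrist [[271.40909998   0.         255.0904311 ]
 [  0.         271.40909998 189.52090918]
 [  0.           0.           1.        ]] 0.007781983889634992 [[0.39, 0.877, 0.281, 0.143], [0.921, -0.372, -0.119, 0.538], [0.0, 0.306, -0.952, 0.373], [0.0, 0.0, 0.0, 1.0]] 0.9958750406901041
```

View pics/top0.png

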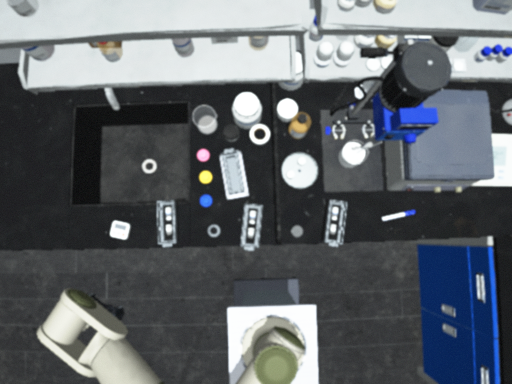

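View pics/side0.png

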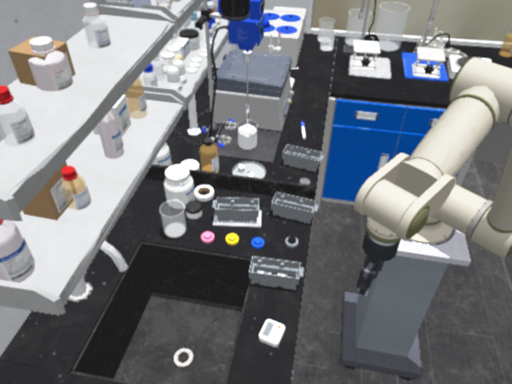

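Top view: loose totes at about (166,223), (252,226) and (336,222), dock and tote at (234,173), turntable at (299,170). Decoy buttons in pink, yellow and blue are at (204,155/177/200). I'll zoom in to find the real button.

```bash
python3 - <<'E'
from h import *
a=cv2.imread('pics/top0.png')[90:250,100:360]; b=cv2.imread('pics/side0.png')[140:350,150:340]
cv2.imwrite('pics/c1.png',cv2.resize(a,(800,492),interpolation=cv2.INTER_CUBIC))
cv2.imwrite('pics/c2.png',cv2.resize(b,(540,597),interpolation=cv2.INTER_CUBIC))
d=np.load('top0.npy',allow_pickle=True).item(); C=cloud(d)
for n,(u,v) in dict(ta=(166,223),tb=(252,226),tc=(336,222),dock=(234,173),tt=(299,170),ring=(213,231),grey=(297,231),dark=(232,133),pink=(203,155),yel=(205,177),blue=(206,201),tape=(260,134)).items(): print(n,np.round(C[v,u],3))
E
```

```text
ta [0.459 0.375 0.011]
tb [0.44  0.061 0.011]
tc [ 0.445 -0.246  0.018]
dock [0.637 0.123 0.011]
tt [ 0.64  -0.117  0.022]
ring [0.425 0.203 0.02 ]
grey [ 0.417 -0.101  0.026]
dark [0.781 0.126 0.042]
pink [0.707 0.236 0.019]
yel [0.623 0.229 0.023]
blue [0.535 0.226 0.023]
tape [ 0.786  0.022 -0.   ]
```

View pics/c1.png

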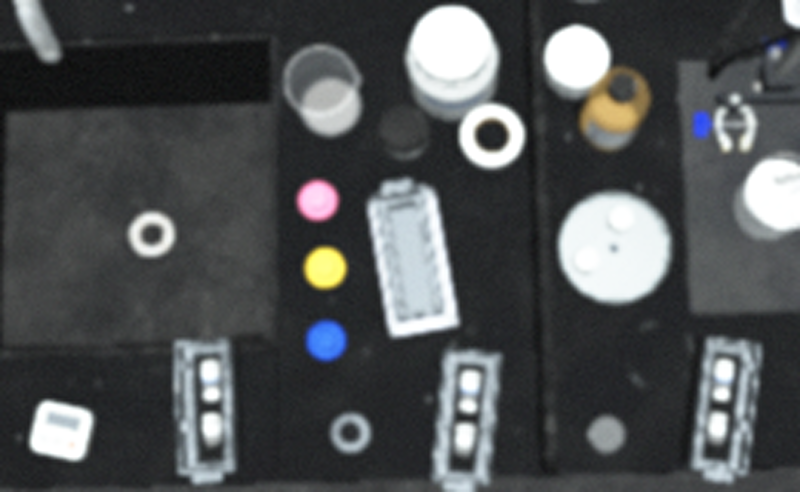

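View pics/c2.png

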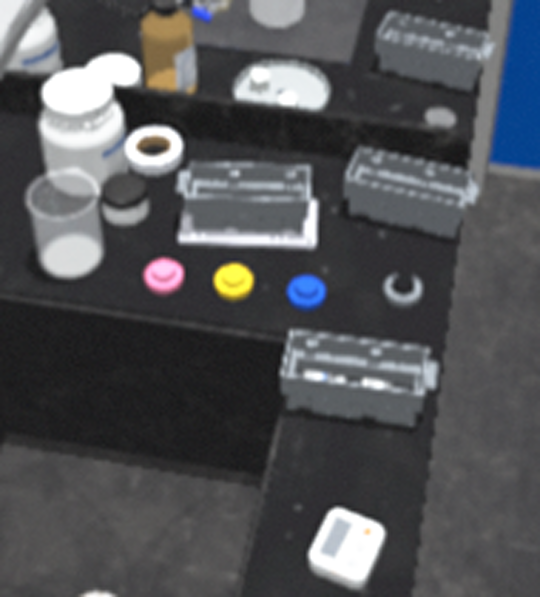

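Crops: each loose tote has its tab at the lower (-x) end, and the bottom tote's tab is at the top (+x). Two caps are on the disc at crop (586,260) and (621,218). The real button is probably the grey ring with a dark centre at crop (350,433). The grey disc at (606,434) is the stopper, and the dark-lidded jar is at (405,132).

```bash
python3 - <<'E'
from h import *
d=np.load('top0.npy',allow_pickle=True).item(); C=cloud(d)
X=C.reshape(-1,3)
for lo,hi in((.1,.25),(.25,.45),(.45,1.0)):
    m=(X[:,2]>lo)&(X[:,2]<hi)&(X[:,0]>.3)&(X[:,0]<1.0)&(abs(X[:,1])<.55)
    H,_,_=np.histogram2d(X[m,0],X[m,1],bins=[np.arange(.3,1.01,.05),np.arange(-.5,.51,.1)])
    print(lo,hi);print(H.astype(int))
im=d['image'].astype(int)
# caps
tt=im[145:195,275:325]; 
print(np.round(plane(d,[(299,170)],.026),3), np.round(plane(d,[(290.4,174.6),(302,160.8)],.042),3))
print('buttons ring',np.round(plane(d,[(213.8,230.7)],.02),3),'dock',np.round(plane(d,[(234.6,173.6),(230,150.5),(238.4,197)],.074),3))
E
```

```text
0.1 0.25
[[  0   0   0   0   0   0   0   0   0   0]
 [  0   0   0   0   0   0   0   0   0   0]
 [  0   0   0   0   0   0   0   0   0   0]
 [  0   0   0   0   0   0   0   0   0   0]
 [  0   0   0   0   0   0   0   0   0   0]
 [442   0   0   0   0   0   0   0   0   0]
 [490  13   9   0   0   0   0   0   0   0]
 [440 123  62   0   0   0   0   0   0   0]
 [ 69  31  20   0   0   0   0   0   0   0]
 [  0   0   0 178  39   0   3  16   0   0]
 [  0  85  52  80  24 221  34  20   0   0]
 [  0   0   0   0   0 242  30  23   0   0]
 [  0  45   0   0   0   2   0   0   0   0]
 [  0   0   0  67   0   0   0   0   0   0]]
0.25 0.45
[[  0   0   0   0   0   0   0   0   0   0]
 [  0   0   0   0   0   0   0   0   0   0]
 [  0   0   0   0   0   0   0   0   0   0]
 [  0   0   0   0   0   0   0   0   0   0]
 [  0   0   0   0   0   0   0   0   0   0]
 [  0   0   0   0   0   0   0   0   0   0]
 [  1   0   0   0   0   0   0   0   0   0]
 [  0  23   3   0   0   0   0   0   0   0]
 [  0   0   0   0   0   0   0   0   0   0]
 [  0   0  59   0   0   0   0   0   0   0]
 [  0 160  55   0   0   0   0   0   0   0]
 [  0
[... 354 characters left out ...]
  0    0    0    0    0    0    0    0    0]
 [   0    0    0    0    0    0    0    0    0    0]
 [   0  542  547    0    0    0    0    0    0    0]
 [   0  524 1540    0    0    0    0    0    0    0]
 [   0  467 1380    0    0    0    0    0    0    0]
 [   0  143  344    0    0    0    0    0    0    0]
 [   0  232  313    0    0    0    0    0    0    0]
 [ 761  815  842  888  770  895  883  883  844  772]
 [ 758  645  621  639  514  696  756  808  823  805]
 [   0    0    0   12    0    0    0    5   71  176]]
[[ 0.64  -0.117  0.026]] [[ 0.621 -0.083  0.042]
 [ 0.671 -0.127  0.042]]
buttons ring [[0.426 0.2   0.02 ]] dock [[0.624 0.117 0.074]
 [0.708 0.132 0.074]
 [0.541 0.106 0.074]]
```

View pics/wrist0.png

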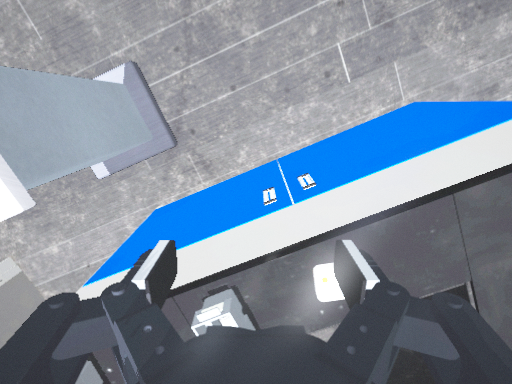

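The wrist view shows only the bench edge. I'll move over the dock and turntable.

Request:
{"name": "send_rows", "arguments": {"deltas": [[[0,0,-0.015,0,0,-0.134,1],[0,0,-0.015,0,0,-0.134,1],[0,0,-0.015,0,0,-0.134,1],[-0.045,-0.056,0,0,0,0,1],[-0.045,-0.056,0,0,0,0,1],[-0.045,-0.056,0,0,0,0,1],[-0.045,-0.056,0,0,0,0,1],[-0.045,-0.056,0,0,0,0,1],[-0.045,-0.056,0,0,0,0,1],[-0.045,-0.056,0,0,0,0,1],[-0.045,-0.056,0,0,0,0,1],[-0.045,-0.056,0,0,0,0,1]]]}}

```text
time_s: 1.65
position: [0.5685, 0.0659, 0.3012]
tool_rot: [[-1.0, 0.0, -0.0], [0.0, 1.0, 0.0], [0.0, 0.0, -1.0]]
ft_force: [0.6, 1.3, 0.1]
grip_width: 0.0855
gripper_force: 0.0
```

```bash
python3 - <<'E'
from h import *
st(); d=snap('wrist','w1.png'); np.save('w1.npy',d,allow_pickle=True); st()
E
```

```text
1.65 [0.5685 0.0659 0.3012] [[-1.0, 0.0, -0.0], [0.0, 1.0, 0.0], [0.0, 0.0, -1.0]] [0.6 1.3 0.1] 0.08552839083545614 0.0 [ -5.2  22.6  65.7   0.   91.8 -95.2]
1.7 [0.5721 0.0602 0.2999] [[-1.0, 0.005, 0.0], [0.005, 1.0, -0.002], [-0.0, -0.002, -1.0]] [-0.6 -6.  -2.3] 0.08561656019168823 0.0 [ -5.7  22.9  65.3  -0.1  91.7 -95.4]
```

View pics/w1.png

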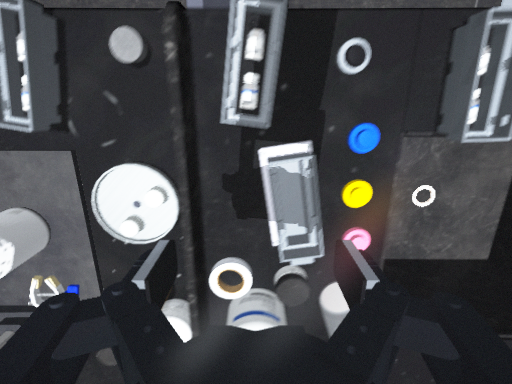

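Wrist view (image up is toward the robot): disc centre at about (136,204), caps near (155,196) and (133,226), dock tote at (291,200), loose totes at the top, button ring at (355,56). The arm was still settling, so I'll hold and measure by range.

Request:
{"name": "send_rows", "arguments": {"deltas": [[[-0.02,-0.02,0.02,0,0,0,0.4],[0,0,0,0,0,0,0.4],[0,0,0,0,0,0,0.4]]]}}

```text
time_s: 2.08
position: [0.5872, 0.0483, 0.2817]
tool_rot: [[-1.0, -0.001, -0.0], [-0.001, 1.0, 0.0], [0.0, 0.0, -1.0]]
ft_force: [-0.2, -0.6, 0.6]
grip_width: 0.0596
gripper_force: 0.0
```

```bash
cat >> h.py <<'E'
def caps(d,c,r=.056,lo=.034,hi=.05):
    C=cloud(d); m=((C[...,2]>lo)&(C[...,2]<hi)&(np.hypot(C[...,0]-c[0],C[...,1]-c[1])<r)).astype(np.uint8)
    n,L,S,_=cv2.connectedComponentsWithStats(m); out=[]
    for i in range(1,n):
        if S[i,4]>25:
            P=C[L==i]; uv=np.argwhere(L==i)[:,::-1].astype(np.float32); (cu,cv),rad=cv2.minEnclosingCircle(uv)
            p=plane(d,[(cu,cv)],.042)[0]; out.append(p); print('cap',S[i,4],np.round(p,4),'mean',np.round(P.mean(0),4),'px',cu,cv,rad)
    return out
def tote(d,c,lo=.052,hi=.08,r=.1,h=.064):
    C=cloud(d); m=(C[...,2]>lo)&(C[...,2]<hi)&(np.hypot(C[...,0]-c[0],C[...,1]-c[1])<r)
    P=C[m]; rc=cv2.minAreaRect(P[:,:2].astype(np.float32)); bx=cv2.boxPoints(rc)
    print('tote',len(P),np.round(rc[0],4),np.round(rc[1],4),round(rc[2],2),'zmed',np.round(np.percentile(P[:,2],[5,50,95]),4)); return P
E
python3 - <<'E'
from h import *
st(); d=snap('wrist','w2.png'); np.save('w2.npy',d,allow_pickle=True)
C=cloud(d)
m=(C[...,2]>.012)&(C[...,2]<.06)&(np.hypot(C[...,0]-.64,C[...,1]+.117)<.085)
P=C[m]; print('disc',len(P),cv2.minEnclosingCircle(P[:,:2].astype(np.float32)))
caps(d,(.64,-.117))
tote(d,(.624,.117),.062,.09)
for c in((.44,.375),(.44,.055),(.45,-.24)): tote(d,c)
m=(C[...,2]>.006)&(C[...,2]<.04)&(np.hypot(C[...,0]-.426,C[...,1]-.2)<.04)
P=C[m]; print('btn',len(P),cv2.minEnclosingCircle(P[:,:2].astype(np.float32)),np.percentile(P[:,2],[5,50,95]))
uv=np.argwhere(m)[:,::-1]; c=uv.mean(0).astype(int); print(c,np.round(C[c[1]-14:c[1]+15:2,c[0],2],3),np.round(C[c[1],c[0]-14:c[0]+15:2,2],3))
E
```

```text
2.075 [0.5872 0.0483 0.2817] [[-1.0, -0.001, -0.0], [-0.001, 1.0, 0.0], [0.0, 0.0, -1.0]] [-0.2 -0.6  0.6] 0.05958316495894722 0.0 [ -6.8  24.9  65.    0.   90.  -96.8]
disc 6226 ((0.6409904360771179, -0.11593027412891388), 0.06651628762483597)
cap 344 [ 0.6223 -0.0788  0.042 ] mean [ 0.6225 -0.079   0.0411] px 161.73809814453125 188.5 10.842453956604004
cap 296 [ 0.6699 -0.1216  0.042 ] mean [ 0.6706 -0.1221  0.0409] px 135.1666717529297 220.1666717529297 10.069297790527344
tote 1344 [0.631 0.127] [0.1496 0.0622] 8.75 zmed [0.0636 0.0729 0.0749]
tote 948 [0.4799 0.3359] [0.1199 0.0281] 16.01 zmed [0.0526 0.059  0.0647]
tote 2657 [0.4575 0.0295] [0.1373 0.116 ] 86.32 zmed [0.0543 0.0642 0.0669]
tote 1335 [ 0.4682 -0.2085] [0.041 0.127] 62.3 zmed [0.0529 0.0601 0.0642]
btn 1098 ((0.4287559688091278, 0.20359815657138824), 0.022572115063667297) [0.00995043 0.01327788 0.02286388]
[375  35] [0.013 0.02  0.022 0.021 0.023 0.023 0.021 0.024 0.021 0.023 0.023 0.021
 0.019 0.017 0.012] [0.011 0.012 0.014 0.014 0.021 0.023 0.022 0.024 0.021 0.021 0.023 0.021
 0.021 0.021 0.022]
```

Measurements agree with the given sizes: disc radius 66 mm, tote rim 150x62 at yaw 8.75°, button top at z≈0.022. Next, cap 1 with a tangential grip, yaw 27°.

Request:
{"name": "send_rows", "arguments": {"deltas": [[[-0.0117,-0.0424,0,0,0,0,0.2],[-0.0117,-0.0424,0,0,0,0,0.2],[-0.0117,-0.0424,0,0,0,0,0.2],[0,0,0.025,0,0,0.1835,0.2],[0,0,0.025,0,0,0.1835,0.2],[0,0,0.025,0,0,0.1835,0.2],[0,0,0.025,0,0,0.1835,0.2],[0,0,0.025,0,0,0.1835,0.2],[0,0,0.025,0,0,0.1835,0.2],[0,0,0,0,0,0,0.2],[0,0,0,0,0,0,0.2]]], "squeeze": 25}}

```text
time_s: 3.5
position: [0.6232, -0.0791, 0.1329]
tool_rot: [[-0.457, 0.89, 0.002], [0.89, 0.457, -0.001], [-0.002, 0.002, -1.0]]
ft_force: [-0.1, 0.2, -0.6]
grip_width: 0.0512
gripper_force: 0.0
```

```bash
cat >> h.py <<'E'
def to(p,yaw=None):
    s=telemetry.observe(); R=np.array(s['tool_rot']); d=R.T@(np.array(p)-np.array(s['position']))
    y=np.degrees(np.arctan2(R[1,1],R[0,1])); print('pos',np.round(s['position'],4),'yaw',round(y,2),'tilt',np.round(R[:2,2],3),'delta tool',np.round(d,4))
    if yaw is not None: print('az',round(-np.radians((yaw-y+180)%360-180),4))
E
python3 - <<'E'
from h import *
d=snap('wrist','w3.png'); caps(d,(.641,-.116)); to((.6223,-.079,.048),27)
d=snap('top'); caps(d,(.641,-.116))
E
```

```text
cap 860 [ 0.6231 -0.0788  0.042 ] mean [ 0.6233 -0.079   0.0412] px 254.26535034179688 203.53936767578125 16.991043090820312
cap 726 [ 0.6705 -0.1204  0.042 ] mean [ 0.6711 -0.1214  0.0409] px 280.4032287597656 265.5242004394531 15.792154312133789
pos [ 0.6232 -0.0792  0.1331] yaw 27.12 tilt [ 0.003 -0.001] delta tool [ 0.0008 -0.0009  0.0851]
az 0.0022
```

Request:
{"name": "send_rows", "arguments": {"deltas": [[[0,0,0.03,0,0,0,0.2],[0,0,0.03,0,0,0,0.2],[0,0,0.025,0,0,0,0.2],[0,0,0,0,0,0,0.2],[0,0,0,0,0,0,-1],[0,0,0,0,0,0,-1],[0,0,0,0,0,0,-1],[0,0,0,0,0,0,-1],[0,0,-0.03,0,0,0,-1],[0,0,-0.05,0,0,0,-1],[0,0,-0.05,0,0,0,-1],[0,0,0,0,0,0,-1]]], "squeeze": 25}}

```text
time_s: 5.1
position: [0.624, -0.0798, 0.1812]
tool_rot: [[-0.453, 0.891, 0.009], [0.891, 0.453, -0.003], [-0.006, 0.006, -1.0]]
ft_force: [-0.2, 0.5, -0.9]
grip_width: 0.0267
gripper_force: 24.8
```

```bash
python3 - <<'E'
from h import *
a=np.radians(8.75); u=np.array([np.cos(a),np.sin(a)]); c=np.array([.631,.127])
p=c-.015*u; print(p); to((*p,.18),8.75)
st()
d=snap('wrist'); caps(d,(.641,-.116)); tote(d,(.631,.127),.062,.09)
E
```

```text
[0.61617458 0.12471815]
pos [ 0.624  -0.0798  0.1812] yaw 26.95 tilt [ 0.009 -0.003] delta tool [0.1859 0.0857 0.0005]
az 0.3176
5.1 [ 0.624  -0.0798  0.1812] [[-0.453, 0.891, 0.009], [0.891, 0.453, -0.003], [-0.006, 0.006, -1.0]] [-0.2  0.5 -0.9] 0.02670407817184868 24.77886199951172 [-18.1  32.8  68.1  -0.   78.5 -45. ]
cap 74 [ 0.6688 -0.1105  0.042 ] mean [ 0.6686 -0.1105  0.0393] px 278.4625549316406 229.36631774902344 8.646163940429688
tote 1713 [0.6818 0.1057] [0.0892 0.0232] 26.93 zmed [0.0633 0.0706 0.0748]
```

Request:
{"name": "send_rows", "arguments": {"deltas": [[[0.0372,0.0171,0,0,0,0,-1],[0.0372,0.0171,0,0,0,0,-1],[0.0372,0.0171,0,0,0,0,-1],[0.0372,0.0171,0,0,0,0,-1],[0.0372,0.0171,0,0,0,0,-1],[0,0,0,0,0,0.159,-1],[0,0,0,0,0,0.159,-1],[0,0,0,0,0,0,-1],[0,0,0,0,0,0,-1]]]}}

```text
time_s: 6.28
position: [0.6144, 0.125, 0.1757]
tool_rot: [[-0.154, 0.988, -0.001], [0.988, 0.154, -0.0], [0.0, -0.001, -1.0]]
ft_force: [-0.0, -0.3, -0.5]
grip_width: 0.0274
gripper_force: 24.8
```

```bash
python3 - <<'E'
from h import *
to((.616,.1247,.065),8.75)
d=snap('wrist','w4.png'); P=tote(d,(.631,.127),.066,.09); np.save('w4.npy',d,allow_pickle=True)
d=snap('top','t4.png'); np.save('t4.npy',d,allow_pickle=True); caps(d,(.641,-.116))
d=np.load('w2.npy',allow_pickle=True).item()
for lo in (.062,.066,.07): tote(d,(.631,.127),lo,.09)
E
```

```text
pos [0.6144 0.125  0.1757] yaw 8.87 tilt [-0.001 -0.   ] delta tool [-0.0006  0.0017  0.1107]
az 0.0021
tote 2950 [0.6373 0.1276] [0.1609 0.0622] 8.68 zmed [0.0669 0.0725 0.0746]
cap 46 [ 0.6699 -0.121   0.042 ] mean [ 0.6701 -0.121   0.0404] px 300.28570556640625 161.0 3.8466386795043945
tote 1344 [0.631 0.127] [0.1496 0.0622] 8.75 zmed [0.0636 0.0729 0.0749]
tote 1039 [0.6311 0.127 ] [0.1495 0.0621] 8.78 zmed [0.0669 0.0735 0.075 ]
tote 868 [0.6311 0.127 ] [0.1495 0.0621] 8.77 zmed [0.0713 0.0737 0.0751]
```

View pics/w4.png

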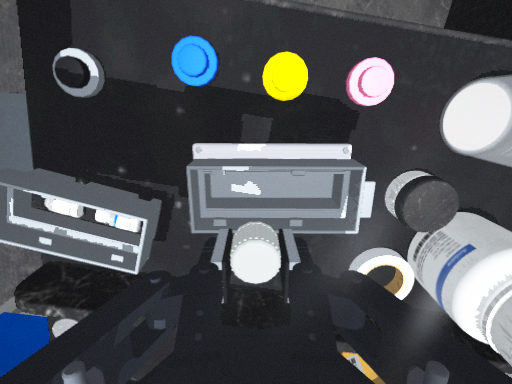

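The wrist view confirms the cap held over the tote at (255,255). The real button is the grey bezel with a black dome at (75,70). I'll lower the cap and release it.

Request:
{"name": "send_rows", "arguments": {"deltas": [[[0,0.0017,0.04,0,0,0,-1],[0,0,0.04,0,0,0,-1],[0,0,0.03,0,0,0,-1],[0,0,0.015,0,0,0,-1],[0,0,0,0,0,0,-1],[0,0,0,0,0,0,0.06],[0,0,0,0,0,0,0.06],[0,0,0,0,0,0,0.06],[0,0,-0.04,0,0,0,0.06],[0,0,-0.05,0,0,0,0.06],[0,0,-0.05,0,0,0,0.06],[0,0,0,0,0,0,0.06]]]}}

```text
time_s: 7.88
position: [0.6177, 0.1255, 0.196]
tool_rot: [[-0.152, 0.988, 0.009], [0.988, 0.152, 0.0], [-0.001, 0.009, -1.0]]
ft_force: [-0.1, -0.8, -0.3]
grip_width: 0.0452
gripper_force: 0.0
```

```bash
python3 - <<'E'
from h import *
to((.670,-.121,.18),78)
d=snap('wrist','w5.png'); C=cloud(d); c=caps(d,(.6313,.127),.07,.03,.048); caps(d,(.641,-.116),.07)
d=snap('side','s5.png'); caps(d,(.641,-.116))
E
```

```text
pos [0.6177 0.1255 0.196 ] yaw 8.72 tilt [0.009 0.   ] delta tool [-0.2516  0.0142  0.0164]
az -1.2092
cap 2393 [0.6311 0.1303 0.042 ] mean [0.6351 0.1126 0.0432] px 266.9448547363281 180.0 68.414306640625
cap 768 [0.6146 0.1423 0.042 ] mean [0.6165 0.1314 0.04  ] px 253.0 166.5 30.03757667541504
```

Request:
{"name": "send_rows", "arguments": {"deltas": [[[-0.0503,0.0028,0,0,0,0,0.2],[-0.0503,0.0028,0,0,0,0,0.2],[-0.0503,0.0028,0,0,0,0,0.2],[-0.0503,0.0028,0,0,0,0,0.2],[-0.0503,0.0028,0,0,0,0,0.2],[0,0,0.01,0,0,-0.173,0.2],[0,0,0.01,0,0,-0.173,0.2],[0,0,0.01,0,0,-0.173,0.2],[0,0,0.01,0,0,-0.173,0.2],[0,0,0.01,0,0,-0.173,0.2],[0,0,0.01,0,0,-0.173,0.2],[0,0,0,0,0,-0.173,0.2]]]}}

```text
time_s: 9.48
position: [0.6672, -0.1208, 0.1284]
tool_rot: [[-0.98, 0.201, -0.005], [0.201, 0.98, 0.002], [0.005, 0.001, -1.0]]
ft_force: [0.7, 0.8, -1.0]
grip_width: 0.0511
gripper_force: 0.0
```

Request:
{"name": "send_rows", "arguments": {"deltas": [[[0,0,0,0,0,0,0.2],[0,0,0,0,0,0,0.2]]]}}

```text
time_s: 9.72
position: [0.668, -0.121, 0.1306]
tool_rot: [[-0.978, 0.21, -0.001], [0.21, 0.978, 0.0], [0.001, 0.0, -1.0]]
ft_force: [-0.6, -0.8, 0.2]
grip_width: 0.0513
gripper_force: 0.0
```

```bash
python3 - <<'E'
from h import *
d=snap('wrist','w6.png'); c=caps(d,(.641,-.116),.065)
for p in c: to((*p[:2],.048),78)
E
```

```text
cap 872 [ 0.6709 -0.1205  0.042 ] mean [ 0.6711 -0.1205  0.0413] px 254.84906005859375 207.28302001953125 17.00312042236328
pos [ 0.6681 -0.121   0.1309] yaw 77.94 tilt [-0.001  0.   ] delta tool [-0.0027  0.0011  0.0828]
az -0.001
```

View pics/w6.png

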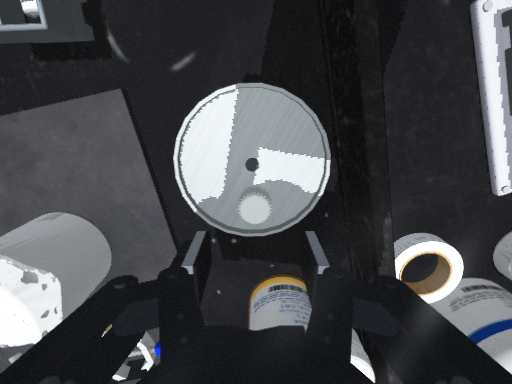

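One cap is left on the disc at (255,207), aligned with the jaws.

Request:
{"name": "send_rows", "arguments": {"deltas": [[[-0.0025,0.001,0.03,0,0,0,0.2],[0,0,0.03,0,0,0,0.2],[0,0,0.023,0,0,0,0.2],[0,0,0,0,0,0,0.2],[0,0,0,0,0,0,-1],[0,0,0,0,0,0,-1],[0,0,0,0,0,0,-1],[0,0,0,0,0,0,-1],[0,0,-0.03,0,0,0,-1],[0,0,-0.05,0,0,0,-1],[0,0,-0.05,0,0,0,-1],[0,0,0,0,0,0,-1]]]}}

```text
time_s: 11.28
position: [0.6721, -0.121, 0.1832]
tool_rot: [[-0.978, 0.206, 0.008], [0.206, 0.978, -0.003], [-0.009, -0.001, -1.0]]
ft_force: [-0.1, -1.1, -0.6]
grip_width: 0.0271
gripper_force: 24.7
```

```bash
python3 - <<'E'
from h import *
st()
a=np.radians(8.75); u=np.array([np.cos(a),np.sin(a)]); c=np.array([.6313,.127])
p=c+.032*u; print(p); to((*p,.18),8.75)
d=snap('top'); caps(d,(.6313,.127),.06,.03,.045)
E
```

```text
11.275 [ 0.6721 -0.121   0.1832] [[-0.978, 0.206, 0.008], [0.206, 0.978, -0.003], [-0.009, -0.001, -1.0]] [-0.1 -1.1 -0.6] 0.027066366897994486 24.702525436878204 [-20.1  38.1  57.5   0.   83.9 -98.2]
[0.66292757 0.13186795]
pos [ 0.6721 -0.121   0.1832] yaw 78.09 tilt [ 0.008 -0.003] delta tool [0.0612 0.2455 0.0024]
az 1.2103
cap 47 [0.6168 0.1241 0.042 ] mean [0.6177 0.1238 0.0369] px 233.26315307617188 177.15789794921875 3.9122209548950195
```

Request:
{"name": "send_rows", "arguments": {"deltas": [[[0.0126,0.0489,0,0,0,0,-1],[0.0126,0.0489,0,0,0,0,-1],[0.0126,0.0489,0,0,0,0,-1],[0.0126,0.0489,0,0,0,0,-1],[0.0126,0.0489,0,0,0,0,-1],[0,0,0,0,0,0.173,-1],[0,0,0,0,0,0.173,-1],[0,0,0,0,0,0.173,-1],[0,0,0,0,0,0.173,-1],[0,0,0,0,0,0.173,-1],[0,0,0,0,0,0.173,-1],[0,0,0,0,0,0.173,-1]]]}}

```text
time_s: 12.82
position: [0.6591, 0.1316, 0.1764]
tool_rot: [[-0.146, 0.989, -0.003], [0.989, 0.146, -0.0], [0.0, -0.003, -1.0]]
ft_force: [-0.1, -0.1, 0.4]
grip_width: 0.027
gripper_force: 24.7
```

Request:
{"name": "send_rows", "arguments": {"deltas": [[[0,0,0,0,0,0,-1],[0,0,0,0,0,0,-1]]]}}

```text
time_s: 13.08
position: [0.6594, 0.1316, 0.1775]
tool_rot: [[-0.155, 0.988, -0.002], [0.988, 0.155, -0.0], [0.0, -0.002, -1.0]]
ft_force: [0.1, -0.0, -0.2]
grip_width: 0.0268
gripper_force: 24.7
```

```bash
python3 - <<'E'
from h import *
to((.661,.1316,.060),8.75)
E
```

```text
pos [0.6594 0.1316 0.1775] yaw 8.9 tilt [-0.002 -0.   ] delta tool [-0.0003  0.0017  0.1175]
az 0.0026
```

Request:
{"name": "send_rows", "arguments": {"deltas": [[[0,0.0017,0.04,0,0,0,-1],[0,0,0.04,0,0,0,-1],[0,0,0.037,0,0,0,-1],[0,0,0,0,0,0,-1],[0,0,0,0,0,0,-0.1],[0,0,0,0,0,0,-0.1],[0,0,0,0,0,0,-0.1],[0,0,-0.04,0,0,0,-0.1],[0,0,-0.05,0,0,0,-0.1],[0,0,-0.05,0,0,0,0],[-0.05,0,-0.02,0,0,0,0],[-0.05,0,0,0,0,0,1]]]}}

```text
time_s: 14.58
position: [0.6771, 0.0323, 0.2245]
tool_rot: [[-0.153, 0.988, 0.005], [0.988, 0.153, -0.001], [-0.002, 0.005, -1.0]]
ft_force: [-0.4, -0.3, 0.1]
grip_width: 0.0594
gripper_force: 0.0
```

```bash
python3 - <<'E'
from h import *
st()
d=snap('top','t7.png'); C=cloud(d); np.save('t7.npy',d,allow_pickle=True)
caps(d,(.6313,.127),.06,.03,.045); print('disc:');caps(d,(.641,-.116),.065)
e=snap('wrist','w7.png')
im=np.hstack([cv2.resize(d['image'][140:210,200:330],(520,280),interpolation=cv2.INTER_CUBIC)]); cv2.imwrite('pics/c7.png',im[:,:,::-1])
for c in((.45,.37),(.44,.058),(.45,-.246)): tote(d,c,.05,.08)
E
```

```text
14.575 [0.6771 0.0323 0.2245] [[-0.153, 0.988, 0.005], [0.988, 0.153, -0.001], [-0.002, 0.005, -1.0]] [-0.4 -0.3  0.1] 0.0594475498477049 0.0 [ -7.3  36.1  54.5  -0.   89.1 -16.1]
disc:
tote 202 [0.4573 0.3641] [0.1611 0.0649] 1.19 zmed [0.0522 0.0611 0.067 ]
tote 117 [ 0.4421 -0.0298] [0.0148 0.1097] 89.97 zmed [0.0594 0.0656 0.0699]
tote 230 [ 0.4414 -0.2342] [0.0648 0.1617] 80.59 zmed [0.0516 0.0612 0.0672]
```

View pics/c7.png

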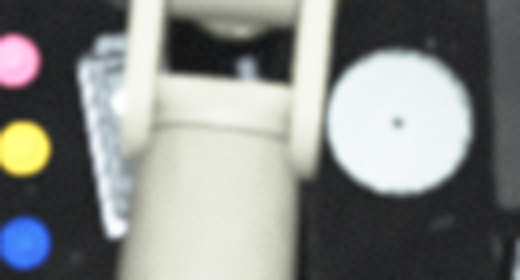

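The disc is empty, and the arm hides the tote. I'll move to a view over the loose totes and the dock.

Request:
{"name": "send_rows", "arguments": {"deltas": [[[0.0216,-0.0415,-0.018,0,0,0,1],[0.0216,-0.0415,-0.018,0,0,0,1],[0.0216,-0.0415,-0.018,0,0,0,1],[0.0216,-0.0415,-0.018,0,0,0,1],[0,0,0,0,0,-0.177,1],[0,0,0,0,0,-0.177,1],[0,0,0,0,0,-0.177,1],[0,0,0,0,0,-0.177,1],[0,0,0,0,0,-0.177,1],[0,0,0,0,0,-0.177,1],[0,0,0,0,0,-0.177,1],[0,0,0,0,0,-0.177,1]]]}}

```text
time_s: 16.18
position: [0.499, 0.0939, 0.2937]
tool_rot: [[-1.0, -0.004, 0.001], [-0.004, 1.0, 0.0], [-0.001, 0.0, -1.0]]
ft_force: [-0.0, -0.3, -0.0]
grip_width: 0.0855
gripper_force: 0.0
```

Request:
{"name": "send_rows", "arguments": {"deltas": [[[0,0,0,0,0,0,1],[0,0,0,0,0,0,1]]]}}

```text
time_s: 16.42
position: [0.4992, 0.0935, 0.2935]
tool_rot: [[-1.0, 0.006, 0.0], [0.006, 1.0, 0.0], [-0.0, 0.0, -1.0]]
ft_force: [0.1, -0.5, 0.1]
grip_width: 0.0852
gripper_force: 0.0
```

```bash
python3 - <<'E'
from h import *
st(); d=snap('wrist','w8.png'); np.save('w8.npy',d,allow_pickle=True)
tote(d,(.631,.127),.066,.09); P=tote(d,(.44,.060),.045,.08,.095); 
for lo in (.06,): tote(d,(.44,.06),lo,.08,.095); tote(d,(.45,.375),.055,.08,.1)
E
```

```text
16.425 [0.4992 0.0935 0.2935] [[-1.0, 0.006, 0.0], [0.006, 1.0, 0.0], [-0.0, 0.0, -1.0]] [ 0.1 -0.5  0.1] 0.08521008197334039 0.0 [ -2.8  16.1  76.8   0.   87.2 -92.4]
tote 1018 [0.6368 0.128 ] [0.1616 0.062 ] 8.7 zmed [0.0671 0.0732 0.0748]
tote 2929 [0.432  0.0322] [0.1327 0.1606] 82.84 zmed [0.0483 0.0627 0.0665]
tote 1879 [0.4322 0.0322] [0.1327 0.1602] 82.84 zmed [0.0605 0.0639 0.0667]
tote 2611 [0.4559 0.3657] [0.161  0.0649] 2.02 zmed [0.0557 0.0614 0.065 ]
```

View pics/w8.png

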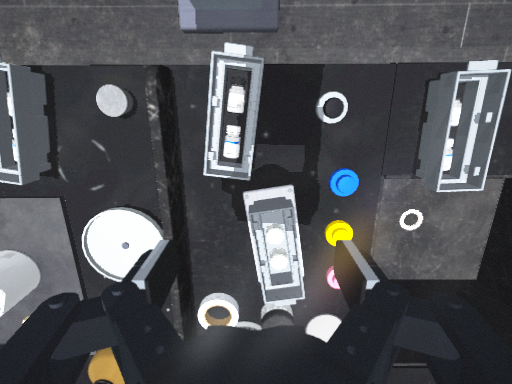

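Both caps are in the bottom tote at (277,237) and (281,264), and all loose-tote tabs point toward the robot. Next, an exact fit of the nearest tote without the ridge.

```bash
cat >> h.py <<'E'
def tfit(d,c,tab,lo=.055,hi=.08,r=.1,ymin=-1,ymax=9):
    "tab: rough world yaw of tab direction; returns centre, yaw of +x"
    C=cloud(d); m=(C[...,2]>lo)&(C[...,2]<hi)&(np.hypot(C[...,0]-c[0],C[...,1]-c[1])<r)&(C[...,1]>ymin)&(C[...,1]<ymax)
    m=cv2.morphologyEx(m.astype(np.uint8),cv2.MORPH_OPEN,np.ones((2,2),np.uint8))
    n,L,S,_=cv2.connectedComponentsWithStats(m,connectivity=8); k=1+np.argmax(S[1:,4]); P=C[L==k]
    (x,y),(w,h),a=cv2.minAreaRect(P[:,:2].astype(np.float32)); a=a if w>h else a+90
    a=tab+((a-tab+90)%180-90); L_,W=max(w,h),min(w,h); u=np.array([np.cos(np.radians(a)),np.sin(np.radians(a))])
    off=max(0,(L_-.150))/2; ctr=np.array([x,y])-off*u
    print('tfit n',len(P),'L,W',round(L_,4),round(W,4),'ctr',np.round(ctr,4),'yaw',round(a,2),'z',np.round(np.percentile(P[:,2],[50,95]),4)); return ctr,a
E
python3 - <<'E'
from h import *
d=np.load('w8.npy',allow_pickle=True).item()
tfit(d,(.631,.127),8.7,.066,.09)
c,a=tfit(d,(.44,.06),180,ymin=-.017); tfit(d,(.455,.37),180)
to((*c,.14),a-90)
E
```

```text
tfit n 999 L,W 0.2252 0.073 ctr [0.6302 0.1324] yaw 7.36 z [0.0727 0.0748]
tfit n 1502 L,W 0.3235 0.0734 ctr [0.4628 0.0649] yaw 169.56 z [0.0617 0.0647]
tfit n 2571 L,W 0.9974 0.3204 ctr [0.5625 0.1916] yaw 98.36 z [0.0614 0.065 ]
pos [0.4992 0.0935 0.2935] yaw 89.69 tilt [0. 0.] delta tool [ 0.0363 -0.0288  0.1534]
az 0.1769
```

```bash
sed -i 's/^    m=cv2.morphologyEx.*/    m=m.astype(np.uint8)/' h.py
python3 - <<'E'
from h import *
d=np.load('w8.npy',allow_pickle=True).item()
tfit(d,(.631,.127),8.7,.066,.09)
c,a=tfit(d,(.44,.06),180,ymin=-.017); tfit(d,(.455,.37),180)
to((*c,.14),a-90)
d=np.load('w2.npy',allow_pickle=True).item(); tfit(d,(.44,.06),180,ymin=-.017)
E
```

```text
tfit n 1009 L,W 0.1616 0.062 ctr [0.631  0.1271] yaw 8.7 z [0.0732 0.0748]
tfit n 1562 L,W 0.1606 0.0629 ctr [0.4416 0.0662] yaw 172.84 z [0.063  0.0647]
tfit n 2611 L,W 0.161 0.0649 ctr [0.4614 0.3659] yaw 182.02 z [0.0614 0.065 ]
pos [0.4992 0.0935 0.2935] yaw 89.69 tilt [0. 0.] delta tool [ 0.0575 -0.0276  0.1534]
az 0.1196
tfit n 1061 L,W 0.115 0.0622 ctr [0.4591 0.0644] yaw 172.91 z [0.0633 0.0649]
```

Fits match the given sizes (161x62 with tab). Grip tote b.

Request:
{"name": "send_rows", "arguments": {"deltas": [[[0.0288,-0.0138,0.04,0,0,0,1],[0.0287,-0.0138,0.05,0,0,0,1],[0,0,0.04,0,0,0.12,1],[0,0,0.04,0,0,0,1],[0,0,0,0,0,0,1],[0,0,0,0,0,0,1]]], "squeeze": 50}}

```text
time_s: 17.23
position: [0.4425, 0.0658, 0.1246]
tool_rot: [[-0.992, 0.123, 0.002], [0.123, 0.992, -0.0], [-0.002, 0.0, -1.0]]
ft_force: [-0.4, 1.0, 0.3]
grip_width: 0.0854
gripper_force: 0.0
```

```bash
python3 - <<'E'
from h import *
d=snap('wrist'); c,a=tfit(d,(.44,.06),172,ymin=-.017); to((.4416,.0662,.053),82.84)
E
```

```text
tfit n 5004 L,W 0.1611 0.0623 ctr [0.4417 0.0662] yaw 172.85 z [0.0627 0.0646]
pos [0.4427 0.0658 0.1248] yaw 82.95 tilt [ 0.003 -0.   ] delta tool [0.0013 0.0002 0.0718]
az 0.0018
```

Request:
{"name": "send_rows", "arguments": {"deltas": [[[0.0012,0,0.03,0,0,0,1],[0,0,0.03,0,0,0,1],[0,0,0.012,0,0,0,1],[0,0,0,0,0,0,1],[0,0,0,0,0,0,-1],[0,0,0,0,0,0,-1],[0,0,0,0,0,0,-1],[0,0,0,0,0,0,-1],[0,0,-0.03,0,0,0,-1],[0,0,-0.04,0,0,0,-1],[0,0,-0.04,0,0,0,-1],[0,0,0,0,0,0,-1]]], "squeeze": 50}}

```text
time_s: 18.77
position: [0.4416, 0.066, 0.1641]
tool_rot: [[-0.992, 0.122, 0.006], [0.122, 0.992, -0.001], [-0.006, 0.0, -1.0]]
ft_force: [0.4, -0.6, -2.4]
grip_width: 0.0612
gripper_force: 56.6
```

```bash
python3 - <<'E'
from h import *
st(); to((.631,.127,.165),98.75)
E
```

```text
18.775 [0.4416 0.066  0.1641] [[-0.992, 0.122, 0.006], [0.122, 0.992, -0.001], [-0.006, 0.0, -1.0]] [ 0.4 -0.6 -2.4] 0.0611886505419877 56.624042987823486 [ -6.8  17.2  98.8  -0.   63.6 -89.7]
pos [0.4416 0.066  0.1641] yaw 82.97 tilt [ 0.006 -0.001] delta tool [-0.1805  0.0838  0.0003]
az -0.2754
```

Request:
{"name": "send_rows", "arguments": {"deltas": [[[-0.0451,0.021,-0.005,0,0,0,-1],[-0.0451,0.021,0,0,0,0,-1],[-0.0451,0.021,0,0,0,0,-1],[-0.0451,0.021,0,0,0,0,-1],[0,0,0,0,0,-0.138,-1],[0,0,0,0,0,-0.138,-1],[0,0,0,0,0,0,-1],[0,0,0,0,0,0,-1],[0,0,0,0,0,0,-1]]]}}

```text
time_s: 19.9
position: [0.6298, 0.1272, 0.1662]
tool_rot: [[-0.989, -0.151, -0.0], [-0.151, 0.989, -0.0], [0.0, 0.0, -1.0]]
ft_force: [-0.3, 0.5, -2.1]
grip_width: 0.0612
gripper_force: 56.4
```

```bash
python3 - <<'E'
from h import *
st(); to((.6311,.127,.118),98.75)
d=snap('wrist','w9.png'); np.save('w9.npy',d,allow_pickle=True)
tfit(d,(.631,.127),188,.15,.2)
E
```

```text
19.9 [0.6298 0.1272 0.1662] [[-0.989, -0.151, -0.0], [-0.151, 0.989, -0.0], [0.0, 0.0, -1.0]] [-0.3  0.5 -2.1] 0.061180448850465884 56.36353611946106 [  0.9  35.1  66.5   0.   78.5 -97.8]
pos [0.6298 0.1272 0.1662] yaw 98.69 tilt [-0. -0.] delta tool [-0.0013 -0.0004  0.0482]
az -0.0011
tfit n 19230 L,W 0.1384 0.112 ctr [0.6152 0.1266] yaw 159.29 z [0.1759 0.1988]
```

View pics/w9.png

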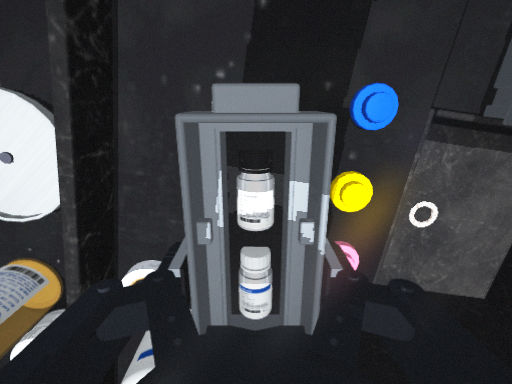

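The wrist view shows tote b held squarely, tab toward the robot (255,97). I'll lower it in small steps.

Request:
{"name": "send_rows", "arguments": {"deltas": [[[-0.0013,-0.0004,0.02,0,0,0,-1],[0,0,0.015,0,0,0,-1],[0,0,0,0,0,0,-1],[0,0,0.004,0,0,0,-1],[0,0,0.003,0,0,0,-1],[0,0,0.003,0,0,0,-1],[0,0,0,0,0,0,-1]]]}}

```text
time_s: 20.82
position: [0.6312, 0.1271, 0.1212]
tool_rot: [[-0.988, -0.153, -0.0], [-0.153, 0.988, -0.0], [0.0, 0.0, -1.0]]
ft_force: [-0.0, -0.2, -2.8]
grip_width: 0.0612
gripper_force: 56.4
```

```bash
python3 - <<'E'
from h import *
st(); to((.6311,.127,.118),98.75)
E
```

```text
20.825 [0.6312 0.1271 0.1212] [[-0.988, -0.153, -0.0], [-0.153, 0.988, -0.0], [0.0, 0.0, -1.0]] [-0.  -0.2 -2.8] 0.06117473645726693 56.39015257358551 [  0.9  37.7  69.5  -0.   72.9 -97.9]
pos [0.6312 0.1271 0.1212] yaw 98.78 tilt [-0. -0.] delta tool [ 0.0001 -0.0001  0.0032]
az 0.0005
```

Request:
{"name": "send_rows", "arguments": {"deltas": [[[0,0,0.0015,0,0,0,-1],[0,0,0.001,0,0,0,-1],[0,0,0.001,0,0,0,-1],[0,0,0,0,0,0,-1]]]}}

```text
time_s: 21.32
position: [0.6312, 0.1271, 0.1178]
tool_rot: [[-0.988, -0.153, 0.0], [-0.153, 0.988, 0.0], [-0.0, 0.0, -1.0]]
ft_force: [0.2, 0.3, -2.3]
grip_width: 0.0615
gripper_force: 56.5
```

Request:
{"name": "send_rows", "arguments": {"deltas": [[[0,0,0.001,0,0,0,-1],[0,0,0.001,0,0,0,-1],[0,0,0,0,0,0,-1]]]}}

```text
time_s: 21.7
position: [0.6313, 0.1271, 0.1176]
tool_rot: [[-0.988, -0.153, 0.001], [-0.153, 0.988, -0.0], [-0.001, -0.0, -1.0]]
ft_force: [-5.7, -0.1, 9.3]
grip_width: 0.0614
gripper_force: 57.9
```

Seated: contact at TCP z=0.1176, where 0.118 was expected. Release and lift.

Request:
{"name": "send_rows", "arguments": {"deltas": [[[0,0,-0.0015,0,0,0,-1],[0,0,0,0,0,0,1],[0,0,0,0,0,0,1],[0,0,0,0,0,0,1],[0,0,-0.03,0,0,0,1],[0,0,-0.05,0,0,0,1],[0,0,-0.05,0,0,0,1],[0.022,0.0437,-0.04,0,0,0,1],[0.022,0.0437,0,0,0,0,1],[0.022,0.0437,0,0,0,0,1],[0,0,0,0,0,0,1],[0,0,0,0,0,0,1]]]}}

```text
time_s: 23.2
position: [0.5466, 0.2459, 0.2869]
tool_rot: [[-0.988, -0.153, 0.0], [-0.153, 0.988, -0.0], [-0.0, -0.0, -1.0]]
ft_force: [0.2, -0.2, 0.8]
grip_width: 0.0851
gripper_force: 0.0
```

```bash
python3 - <<'E'
from h import *
st()
d=snap('wrist','w10.png'); np.save('w10.npy',d,allow_pickle=True)
tfit(d,(.631,.127),188,.121,.15); c,a=tfit(d,(.461,.366),182)
to((*c,.13),a-90)
E
```

```text
23.2 [0.5466 0.2459 0.2869] [[-0.988, -0.153, 0.0], [-0.153, 0.988, -0.0], [-0.0, -0.0, -1.0]] [ 0.2 -0.2  0.8] 0.08510892072134266 0.0 [ 12.9  25.9  62.7  -0.   91.5 -85.9]
tfit n 1639 L,W 0.1432 0.0637 ctr [0.6175 0.127 ] yaw 189.09 z [0.1268 0.1295]
tfit n 2169 L,W 0.1617 0.0625 ctr [0.4616 0.3665] yaw 182.05 z [0.0622 0.0649]
pos [0.5469 0.2455 0.2867] yaw 98.73 tilt [ 0. -0.] delta tool [0.066  0.1326 0.1567]
az 0.1166
```

Tote b's rim is at 0.129, as expected. On to tote a.

Request:
{"name": "send_rows", "arguments": {"deltas": [[[0.022,0.0442,0.03,0,0,0,1],[0.022,0.0442,0.05,0,0,0,1],[0.022,0.0442,0.05,0,0,0,1],[0,0,0.025,0,0,0.117,1],[0,0,0,0,0,0,1],[0,0,0,0,0,0,1],[0,0,0,0,0,0,1]]]}}

```text
time_s: 24.12
position: [0.4682, 0.3578, 0.1442]
tool_rot: [[-0.999, -0.036, 0.002], [-0.036, 0.999, 0.001], [-0.002, 0.001, -1.0]]
ft_force: [-0.3, 0.1, 0.3]
grip_width: 0.0858
gripper_force: 0.0
```

```bash
python3 - <<'E'
from h import *
d=snap('wrist'); c,a=tfit(d,(.461,.366),182); to((*c,.053),a-90)
E
```

```text
tfit n 4149 L,W 0.161 0.0622 ctr [0.4616 0.3667] yaw 181.87 z [0.0628 0.0646]
pos [0.468  0.3579 0.1441] yaw 92.07 tilt [0.002 0.001] delta tool [0.0063 0.0089 0.0911]
az 0.0035
```

Request:
{"name": "send_rows", "arguments": {"deltas": [[[0.0063,0.0089,0.01,0,0,0.003,1],[0,0,0.03,0,0,0,1],[0,0,0.03,0,0,0,1],[0,0,0.021,0,0,0,1],[0,0,0,0,0,0,1],[0,0,0,0,0,0,1]]]}}

```text
time_s: 24.92
position: [0.4607, 0.3673, 0.0527]
tool_rot: [[-0.999, -0.034, 0.001], [-0.034, 0.999, 0.001], [-0.001, 0.001, -1.0]]
ft_force: [-0.5, 1.1, 1.1]
grip_width: 0.0853
gripper_force: 0.0
```

```bash
python3 - <<'E'
from h import *
st(); to((.4616,.3667,.053),91.95)
E
```

```text
24.925 [0.4607 0.3673 0.0527] [[-0.999, -0.034, 0.001], [-0.034, 0.999, 0.001], [-0.001, 0.001, -1.0]] [-0.5  1.1  1.1] 0.08525928387875407 0.0 [ 27.1  37.8  83.2   0.   58.9 -64.9]
pos [0.4607 0.3673 0.0527] yaw 91.92 tilt [0.001 0.001] delta tool [-0.0009 -0.0006 -0.0003]
az -0.0005
```

Request:
{"name": "send_rows", "arguments": {"deltas": [[[-0.0009,-0.0006,0,0,0,0,1],[0,0,0,0,0,0,-1],[0,0,0,0,0,0,-1],[0,0,0,0,0,0,-1],[0,0,0,0,0,0,-1],[0,0,-0.03,0,0,0,-1],[0,0,-0.045,0,0,0,-1],[0,0,-0.05,0,0,0,-1],[0,0,-0.05,0,0,0,-1],[0,0,0,0,0,0,-1]]]}}

```text
time_s: 26.18
position: [0.4623, 0.3668, 0.2305]
tool_rot: [[-0.999, -0.033, 0.006], [-0.033, 0.999, 0.003], [-0.006, 0.003, -1.0]]
ft_force: [0.7, -0.0, -4.4]
grip_width: 0.0614
gripper_force: 56.3
```

```bash
python3 - <<'E'
from h import *
st(); to((.6311,.127,.225),-81.25)
E
```

```text
26.175 [0.4623 0.3668 0.2305] [[-0.999, -0.033, 0.006], [-0.033, 0.999, 0.003], [-0.006, 0.003, -1.0]] [ 0.7 -0.  -4.4] 0.06136391374457207 56.33169114589691 [ 26.9  26.8  70.5   0.   82.3 -65. ]
pos [0.4623 0.3668 0.2305] yaw 91.9 tilt [0.006 0.003] delta tool [-0.1607 -0.2453  0.0057]
az 3.0221
```

Request:
{"name": "send_rows", "arguments": {"deltas": [[[-0.0268,-0.0408,0,0,0,0,-1],[-0.0268,-0.0408,0,0,0,0,-1],[-0.0268,-0.0408,0,0,0,0,-1],[-0.0268,-0.0408,0,0,0,0,-1],[-0.0268,-0.0408,0,0,0,0,-1],[-0.0268,-0.0408,0,0,0,0,-1],[0,0,0,0,0,0.178,-1],[0,0,0,0,0,0.178,-1],[0,0,0,0,0,0.178,-1],[0,0,0,0,0,0.178,-1],[0,0,0,0,0,0.178,-1],[0,0,0,0,0,0.178,-1]]]}}

```text
time_s: 27.68
position: [0.6297, 0.127, 0.2246]
tool_rot: [[-0.506, 0.863, -0.004], [0.863, 0.506, 0.0], [0.002, -0.003, -1.0]]
ft_force: [-0.7, 0.1, -2.6]
grip_width: 0.0612
gripper_force: 56.3
```

Request:
{"name": "send_rows", "arguments": {"deltas": [[[0,0,0,0,0,0.178,-1],[0,0,0,0,0,0.178,-1],[0,0,0,0,0,0.178,-1],[0,0,0,0,0,0.178,-1],[0,0,0,0,0,0.178,-1],[0,0,0,0,0,0.178,-1],[0,0,0,0,0,0.178,-1],[0,0,0,0,0,0.178,-1],[0,0,0,0,0,0.178,-1],[0,0,0,0,0,0.178,-1],[0,0,0,0,0,0.174,-1],[0,0,0,0,0,0,-1]]]}}

```text
time_s: 29.18
position: [0.6298, 0.1269, 0.225]
tool_rot: [[0.988, 0.154, -0.003], [0.154, -0.988, 0.0], [-0.003, -0.001, -1.0]]
ft_force: [0.6, 0.2, -2.0]
grip_width: 0.061
gripper_force: 56.3
```

Request:
{"name": "send_rows", "arguments": {"deltas": [[[0,0,0,0,0,0,-1],[0,0,0,0,0,0,-1]]]}}

```text
time_s: 29.42
position: [0.6302, 0.127, 0.2265]
tool_rot: [[0.988, 0.154, -0.001], [0.154, -0.988, -0.0], [-0.001, -0.0, -1.0]]
ft_force: [-0.0, -0.2, -3.0]
grip_width: 0.0616
gripper_force: 56.3
```

```bash
python3 - <<'E'
from h import *
d=snap('wrist','w11.png');st(); to((.6311,.127,.173),-81.25)
E
```

```text
29.475 [0.6303 0.127  0.2267] [[0.988, 0.154, -0.0], [0.154, -0.988, -0.0], [-0.0, -0.0, -1.0]] [-1.3  0.7 -3.8] 0.061528684861127184 56.318097710609436 [ 0.9 32.5 61.  -0.  86.5 82. ]
pos [0.6303 0.127  0.2267] yaw -81.16 tilt [-0. -0.] delta tool [0.0009 0.0001 0.0537]
az 0.0015
```

View pics/w11.png

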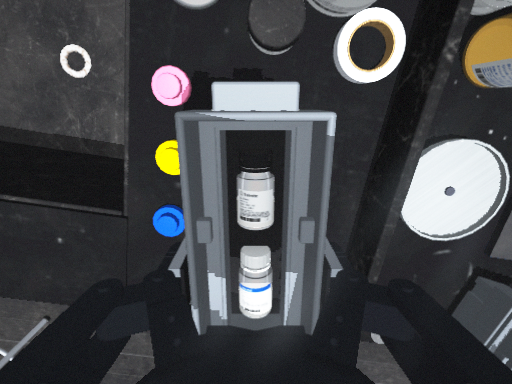

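Tote a is flipped, tab on the far side (255,97). Lower onto tote b.

Request:
{"name": "send_rows", "arguments": {"deltas": [[[0.0009,0,0.02,0,0,0,-1],[0,0,0.018,0,0,0,-1],[0,0,0,0,0,0,-1],[0,0,0.005,0,0,0,-1],[0,0,0.004,0,0,0,-1],[0,0,0.003,0,0,0,-1],[0,0,0,0,0,0,-1]]]}}

```text
time_s: 30.35
position: [0.6311, 0.1271, 0.1768]
tool_rot: [[0.988, 0.152, -0.0], [0.152, -0.988, -0.0], [-0.0, 0.0, -1.0]]
ft_force: [-0.3, 0.0, -3.1]
grip_width: 0.0617
gripper_force: 56.2
```

Request:
{"name": "send_rows", "arguments": {"deltas": [[[0,0,0.0015,0,0,0,-1],[0,0,0.001,0,0,0,-1],[0,0,0.001,0,0,0,-1],[0,0,0,0,0,0,-1]]]}}

```text
time_s: 30.85
position: [0.6312, 0.1271, 0.1734]
tool_rot: [[0.988, 0.152, -0.0], [0.152, -0.988, -0.0], [-0.0, -0.0, -1.0]]
ft_force: [-0.7, -0.1, -2.7]
grip_width: 0.0613
gripper_force: 56.2
```

Request:
{"name": "send_rows", "arguments": {"deltas": [[[0,0,0.001,0,0,0,-1],[0,0,0.0005,0,0,0,-1],[0,0,0,0,0,0,-1]]]}}

```text
time_s: 31.22
position: [0.6313, 0.1271, 0.1727]
tool_rot: [[0.988, 0.152, 0.001], [0.152, -0.988, -0.0], [0.001, 0.0, -1.0]]
ft_force: [-1.9, -0.3, 4.5]
grip_width: 0.0614
gripper_force: 57.0
```

Seated: contact at z=0.1727. Release and head for tote c.

Request:
{"name": "send_rows", "arguments": {"deltas": [[[0,0,-0.001,0,0,0,-1],[0,0,0,0,0,0,1],[0,0,0,0,0,0,1],[0,0,0,0,0,0,1],[0,0,-0.03,0,0,0,1],[0,0,-0.05,0,0,0,1],[0,0,-0.05,0,0,0,1],[-0.0334,0.042,-0.01,0,0,0,1],[-0.0334,0.042,0,0,0,0,1],[-0.0334,0.042,0,0,0,0,1],[-0.0334,0.042,0,0,0,0,1],[0,0,0,0,0,0,1]]]}}

```text
time_s: 32.72
position: [0.5235, -0.0616, 0.3134]
tool_rot: [[0.989, 0.148, 0.0], [0.148, -0.989, -0.001], [0.0, 0.001, -1.0]]
ft_force: [1.4, 0.5, 0.5]
grip_width: 0.0857
gripper_force: 0.0
```

```bash
python3 - <<'E'
from h import *
d=snap('wrist','w12.png'); np.save('w12.npy',d,allow_pickle=True); st()
tfit(d,(.631,.127),8,.176,.205)
c,a=tfit(d,(.442,-.234),170); to((*c,.14),a+90)
C=cloud(d); m=(C[...,2]>.08)&(C[...,0]>.45)&(C[...,0]<.75)&(C[...,1]<-.15); P=C[m]; print(len(P), P.min(0) if len(P) else '',P.max(0) if len(P) else '')
E
```

```text
32.775 [ 0.5243 -0.0602  0.3133] [[0.989, 0.15, 0.001], [0.15, -0.989, 0.0], [0.001, 0.0, -1.0]] [-0.3  0.1  0. ] 0.08558556741759553 0.0 [-19.4  17.5  71.4   0.   91.   62. ]
tfit n 2728 L,W 0.0962 0.0646 ctr [0.6047 0.1238] yaw 8.47 z [0.1826 0.1849]
tfit n 969 L,W 0.1609 0.0627 ctr [ 0.4465 -0.2337] yaw 170.48 z [0.0619 0.0642]
pos [ 0.5243 -0.0602  0.3133] yaw -81.39 tilt [0.001 0.   ] delta tool [-0.1031  0.1598  0.1733]
az 0.3164
4674 [ 0.64240313 -0.33846697  0.08004684] [ 0.72555923 -0.25842539  0.11912548]
```

Request:
{"name": "send_rows", "arguments": {"deltas": [[[-0.0258,0.04,0.02,0,0,0,1],[-0.0258,0.04,0.03,0,0,0,1],[-0.0258,0.04,0.03,0,0,0,1],[-0.0258,0.04,0.03,0,0,0,1],[0,0,0.03,0,0,0.158,1],[0,0,0.03,0,0,0.158,1],[0,0,0,0,0,0,1],[0,0,0,0,0,0,1]]]}}

```text
time_s: 33.78
position: [0.448, -0.233, 0.144]
tool_rot: [[0.987, -0.158, 0.001], [-0.158, -0.987, -0.001], [0.001, 0.001, -1.0]]
ft_force: [0.0, -0.1, 0.6]
grip_width: 0.0858
gripper_force: 0.0
```

```bash
python3 - <<'E'
from h import *
d=snap('wrist'); c,a=tfit(d,(.4465,-.2337),170); to((*c,.053),a+90)
E
```

```text
tfit n 3525 L,W 0.1615 0.0623 ctr [ 0.4457 -0.2343] yaw 170.52 z [0.063  0.0646]
pos [ 0.448  -0.2331  0.1442] yaw -99.16 tilt [ 0.002 -0.001] delta tool [-0.0023  0.0014  0.0912]
az 0.0056
```

Request:
{"name": "send_rows", "arguments": {"deltas": [[[-0.0022,0.0014,0.01,0,0,0.0055,1],[0,0,0.03,0,0,0,1],[0,0,0.03,0,0,0,1],[0,0,0.021,0,0,0,1],[0,0,0,0,0,0,1],[0,0,0,0,0,0,1]]]}}

```text
time_s: 34.58
position: [0.445, -0.2344, 0.0527]
tool_rot: [[0.986, -0.168, 0.001], [-0.168, -0.986, -0.001], [0.001, 0.001, -1.0]]
ft_force: [-0.0, 0.5, 0.2]
grip_width: 0.0855
gripper_force: 0.0
```

```bash
python3 - <<'E'
from h import *
st(); to((.4457,-.2342,.053),-99.5)
E
```

```text
34.575 [ 0.445  -0.2344  0.0527] [[0.986, -0.168, 0.001], [-0.168, -0.986, -0.001], [0.001, 0.001, -1.0]] [-0.   0.5  0.2] 0.08546786292926437 0.0 [-41.3  31.7  97.6   0.   50.7  58.4]
pos [ 0.445  -0.2344  0.0527] yaw -99.65 tilt [ 0.001 -0.001] delta tool [ 0.0006 -0.0003 -0.0003]
az -0.0026
```

Request:
{"name": "send_rows", "arguments": {"deltas": [[[0.0006,-0.0003,0,0,0,-0.0026,1],[0,0,0,0,0,0,-1],[0,0,0,0,0,0,-1],[0,0,0,0,0,0,-1],[0,0,0,0,0,0,-1],[0,0,-0.025,0,0,0,-1],[0,0,-0.045,0,0,0,-1],[0,0,-0.045,0,0,0,-1],[0,0,-0.045,0,0,0,-1],[0,0,-0.045,0,0,0,-1],[0,0,-0.025,0,0,0,-1],[0,0,0,0,0,0,-1]]]}}

```text
time_s: 36.08
position: [0.4455, -0.2341, 0.2831]
tool_rot: [[0.986, -0.165, 0.002], [-0.165, -0.986, -0.002], [0.003, 0.002, -1.0]]
ft_force: [0.1, -0.2, -2.7]
grip_width: 0.0613
gripper_force: 55.7
```

```bash
python3 - <<'E'
from h import *
st(); to((.6311,.127,.28),-81.25)
E
```

```text
36.075 [ 0.4455 -0.2341  0.2831] [[0.986, -0.165, 0.002], [-0.165, -0.986, -0.002], [0.003, 0.002, -1.0]] [ 0.1 -0.2 -2.7] 0.06127699726211226 55.70645570755005 [-41.2  15.9  78.7  -0.   85.2  58.3]
pos [ 0.4455 -0.2341  0.2831] yaw -99.51 tilt [ 0.002 -0.002] delta tool [ 0.1234 -0.3868  0.0028]
az -0.3187
```

Request:
{"name": "send_rows", "arguments": {"deltas": [[[0.0154,-0.0483,-0.002,0,0,0,-1],[0.0154,-0.0483,0,0,0,0,-1],[0.0154,-0.0483,0,0,0,0,-1],[0.0154,-0.0483,0,0,0,0,-1],[0.0154,-0.0483,0,0,0,0,-1],[0.0154,-0.0483,0,0,0,0,-1],[0.0154,-0.0483,0,0,0,0,-1],[0.0154,-0.0483,0,0,0,0,-1],[0,0,0,0,0,-0.159,-1],[0,0,0,0,0,-0.159,-1],[0,0,0,0,0,0,-1],[0,0,0,0,0,0,-1]]]}}

```text
time_s: 37.58
position: [0.6305, 0.1266, 0.2829]
tool_rot: [[0.989, 0.148, -0.002], [0.148, -0.989, -0.0], [-0.002, -0.0, -1.0]]
ft_force: [-0.1, 0.8, -1.9]
grip_width: 0.0617
gripper_force: 55.9
```

Request:
{"name": "send_rows", "arguments": {"deltas": [[[0,0,0,0,0,0,-1]]]}}

```text
time_s: 37.7
position: [0.6306, 0.1266, 0.2836]
tool_rot: [[0.989, 0.149, -0.001], [0.149, -0.989, -0.0], [-0.001, -0.0, -1.0]]
ft_force: [0.6, -0.2, -2.5]
grip_width: 0.0613
gripper_force: 55.9
```

```bash
python3 - <<'E'
from h import *
st(); to((.6311,.127,.228),-81.25)
E
```

```text
37.7 [0.6306 0.1266 0.2836] [[0.989, 0.149, -0.001], [0.149, -0.989, -0.0], [-0.001, -0.0, -1.0]] [ 0.6 -0.2 -2.5] 0.06125596916348624 55.93047380447388 [ 0.8 30.8 54.8 -0.  94.5 82.2]
pos [0.6306 0.1266 0.2836] yaw -81.41 tilt [-0.001 -0.   ] delta tool [ 0.0006 -0.0003  0.0556]
az -0.0028
```

Seat expected at z≈0.2277.

Request:
{"name": "send_rows", "arguments": {"deltas": [[[0.0006,-0.0003,0.02,0,0,-0.0028,-1],[0,0,0.02,0,0,0,-1],[0,0,0,0,0,0,-1],[0,0,0.005,0,0,0,-1],[0,0,0.004,0,0,0,-1],[0,0,0.003,0,0,0,-1],[0,0,0,0,0,0,-1]]]}}

```text
time_s: 38.58
position: [0.6312, 0.1272, 0.2318]
tool_rot: [[0.988, 0.154, -0.0], [0.154, -0.988, -0.0], [-0.0, -0.0, -1.0]]
ft_force: [0.9, 0.5, -1.8]
grip_width: 0.0617
gripper_force: 55.9
```

Request:
{"name": "send_rows", "arguments": {"deltas": [[[0,0,0.0015,0,0,0,-1],[0,0,0.001,0,0,0,-1],[0,0,0.001,0,0,0,-1],[0,0,0,0,0,0,-1]]]}}

```text
time_s: 39.08
position: [0.6312, 0.1271, 0.2284]
tool_rot: [[0.988, 0.154, -0.0], [0.154, -0.988, -0.0], [-0.0, -0.0, -1.0]]
ft_force: [0.6, 0.2, -2.1]
grip_width: 0.0614
gripper_force: 55.9
```

Request:
{"name": "send_rows", "arguments": {"deltas": [[[0,0,0.001,0,0,0,-1],[0,0,0.0005,0,0,0,-1],[0,0,0,0,0,0,-1]]]}}

```text
time_s: 39.45
position: [0.6314, 0.1272, 0.2276]
tool_rot: [[0.988, 0.154, 0.001], [0.154, -0.988, 0.0], [0.001, 0.0, -1.0]]
ft_force: [-0.8, -0.8, 4.4]
grip_width: 0.0614
gripper_force: 56.5
```

Contact at 0.2276, as expected. Release, lift, and move toward the button.

Request:
{"name": "send_rows", "arguments": {"deltas": [[[0,0,-0.001,0,0,0,-1],[0,0,0,0,0,0,1],[0,0,0,0,0,0,1],[0,0,0,0,0,0,1],[0,0,-0.03,0,0,0,1],[0,0,-0.04,0,0,0,1],[0,0,-0.03,0,0,0,1],[-0.0375,-0.0215,0,0,0,0,1],[-0.0375,-0.0215,0,0,0,0,1],[-0.0375,-0.0215,0,0,0,0,1],[-0.0375,-0.0215,0,0,0,0,-1],[-0.0375,-0.0215,0,0,0,0,-1]]]}}

```text
time_s: 40.95
position: [0.428, 0.2049, 0.328]
tool_rot: [[0.988, 0.154, 0.0], [0.154, -0.988, 0.0], [0.0, -0.0, -1.0]]
ft_force: [0.0, 0.2, 0.2]
grip_width: 0.0517
gripper_force: 0.0
```

Request:
{"name": "send_rows", "arguments": {"deltas": [[[0,0,0,0,0,0,-1],[0,0,0,0,0,0,-1],[0,0,0,0,0,0,-1]]]}}

```text
time_s: 41.32
position: [0.4303, 0.2041, 0.3276]
tool_rot: [[0.988, 0.153, -0.0], [0.153, -0.988, -0.0], [-0.0, 0.0, -1.0]]
ft_force: [-0.0, -0.6, -0.6]
grip_width: -0.0001
gripper_force: 0.0
```

```bash
python3 - <<'E'
from h import *
st(); d=snap('wrist','w13.png'); np.save('w13.npy',d,allow_pickle=True); C=cloud(d)
tfit(d,(.631,.127),188,.231,.26)
t=snap('top','t13.png'); tfit(t,(.631,.127),188,.225,.26); e=snap('side','s13.png')
m=(C[...,2]>.006)&(C[...,2]<.04)&(np.hypot(C[...,0]-.428,C[...,1]-.203)<.04)
P=C[m]; print('btn',len(P),cv2.minEnclosingCircle(P[:,:2].astype(np.float32)))
m2=m&(C[...,2]>.018); P=C[m2]; print(len(P),P.mean(0),cv2.minEnclosingCircle(P[:,:2].astype(np.float32)))
to((.4288,.2036,.06))
T=t['image'][90:260,150:350]; S=e['image'][110:330,170:370]
cv2.imwrite('pics/c13.png',np.hstack([cv2.resize(T,(400,440)),cv2.resize(S,(400,440))])[:,:,::-1])
E
```

```text
41.325 [0.4303 0.2041 0.3276] [[0.988, 0.153, -0.0], [0.153, -0.988, -0.0], [-0.0, 0.0, -1.0]] [-0.  -0.6 -0.6] -8.593582688803752e-05 0.0 [11.1 11.7 77.2 -0.  91.2 92.3]
tfit n 2444 L,W 0.0633 0.0428 ctr [0.5672 0.1188] yaw 98.33 z [0.2359 0.2394]
tfit n 245 L,W 0.1579 0.0627 ctr [0.6294 0.1279] yaw 189.02 z [0.2368 0.2414]
btn 568 ((0.4288995563983917, 0.20320440828800201), 0.02185308188199997)
236 [0.42936994 0.20332727 0.02156045] ((0.42874258756637573, 0.20310737192630768), 0.013852263800799847)
pos [0.43   0.2042 0.3276] yaw -81.18 tilt [-0.001 -0.   ] delta tool [-0.0011  0.0004  0.2676]
```

View pics/c13.png

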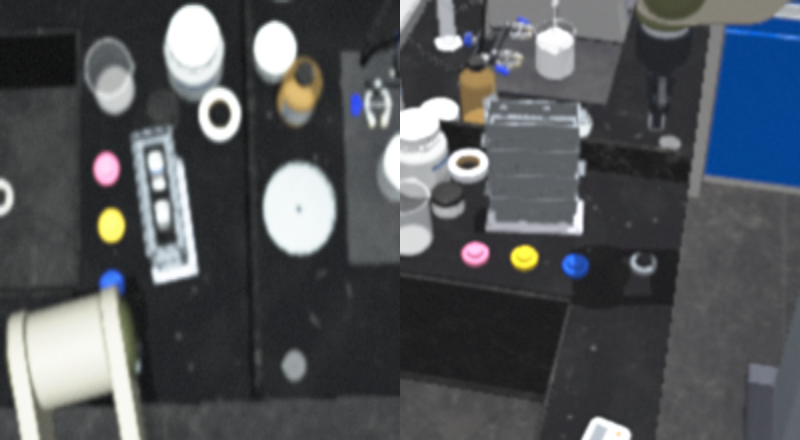

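Camera views show a level four-high stack with the disc empty. Now press the button with shut fingertips.

Request:
{"name": "send_rows", "arguments": {"deltas": [[[-0.0011,0.001,0.03,0,0,0,-1],[0,0,0.05,0,0,0,-1],[0,0,0.05,0,0,0,-1],[0,0,0.05,0,0,0,-1],[0,0,0.05,0,0,0,-1],[0,0,0.03,0,0,0,-1],[0,0,0.01,0,0,0,-1],[0,0,0,0,0,0,-1],[0,0,0,0,0,0,-1]]]}}

```text
time_s: 42.6
position: [0.4292, 0.2034, 0.059]
tool_rot: [[0.988, 0.154, 0.002], [0.154, -0.988, 0.0], [0.002, -0.0, -1.0]]
ft_force: [-0.1, -0.1, 0.0]
grip_width: -0.0
gripper_force: 0.0
```

```bash
python3 - <<'E'
from h import *
to((.4288,.2032,.046)); st()
E
```

```text
pos [0.4292 0.2034 0.059 ] yaw -81.14 tilt [0.002 0.   ] delta tool [-0.0005  0.0002  0.013 ]
42.6 [0.4292 0.2034 0.059 ] [[0.988, 0.154, 0.002], [0.154, -0.988, 0.0], [0.002, -0.0, -1.0]] [-0.1 -0.1  0. ] -4.60792427920817e-05 0.0 [ 11.   29.2 101.7  -0.   49.   92.2]
```

Request:
{"name": "send_rows", "arguments": {"deltas": [[[0,0,0.006,0,0,0,-1],[0,0,0.004,0,0,0,-1],[0,0,0.003,0,0,0,-1],[0,0,0,0,0,0,-1]]]}}

```text
time_s: 43.1
position: [0.4285, 0.2033, 0.0449]
tool_rot: [[0.988, 0.154, -0.0], [0.154, -0.988, 0.0], [-0.0, -0.0, -1.0]]
ft_force: [-1.1, -0.0, 2.3]
grip_width: 0.0001
gripper_force: 1.3
```

Request:
{"name": "send_rows", "arguments": {"deltas": [[[0,0,0.002,0,0,0,-1],[0,0,0.001,0,0,0,-1],[0,0,0,0,0,0,-1]]]}}

```text
time_s: 43.48
position: [0.4285, 0.2033, 0.042]
tool_rot: [[0.988, 0.154, 0.0], [0.154, -0.988, 0.0], [0.0, -0.0, -1.0]]
ft_force: [-0.7, 0.8, 4.1]
grip_width: -0.0002
gripper_force: 2.1
```

Force is rising along the spring. I'll press on to the stop.

Request:
{"name": "send_rows", "arguments": {"deltas": [[[0,0,0.001,0,0,0,-1],[0,0,0.001,0,0,0,-1],[0,0,0,0,0,0,-1]]]}}

```text
time_s: 43.85
position: [0.4286, 0.2034, 0.0408]
tool_rot: [[0.988, 0.154, 0.001], [0.154, -0.988, 0.0], [0.001, 0.0, -1.0]]
ft_force: [-3.7, -0.8, 17.0]
grip_width: 0.0004
gripper_force: 8.5
```

On the stop at 17 N. Hold for 4.5 s.

Request:
{"name": "send_rows", "arguments": {"deltas": [[[0,0,0,0,0,0,-1],[0,0,0,0,0,0,-1],[0,0,0,0,0,0,-1],[0,0,0,0,0,0,-1],[0,0,0,0,0,0,-1],[0,0,0,0,0,0,-1],[0,0,0,0,0,0,-1],[0,0,0,0,0,0,-1],[0,0,0,0,0,0,-1],[0,0,0,0,0,0,-1],[0,0,0,0,0,0,-1],[0,0,0,0,0,0,-1]]]}}

```text
time_s: 45.35
position: [0.4286, 0.2033, 0.0408]
tool_rot: [[0.988, 0.154, 0.001], [0.154, -0.988, 0.0], [0.001, 0.0, -1.0]]
ft_force: [-4.5, -0.2, 16.1]
grip_width: -0.0
gripper_force: 8.5
```

Request:
{"name": "send_rows", "arguments": {"deltas": [[[0,0,0,0,0,0,-1],[0,0,0,0,0,0,-1],[0,0,0,0,0,0,-1],[0,0,0,0,0,0,-1],[0,0,0,0,0,0,-1],[0,0,0,0,0,0,-1],[0,0,0,0,0,0,-1],[0,0,0,0,0,0,-1],[0,0,0,0,0,0,-1],[0,0,0,0,0,0,-1],[0,0,0,0,0,0,-1],[0,0,0,0,0,0,-1]]]}}

```text
time_s: 46.85
position: [0.4286, 0.2033, 0.0408]
tool_rot: [[0.988, 0.154, 0.001], [0.154, -0.988, 0.0], [0.001, 0.0, -1.0]]
ft_force: [-3.5, -0.4, 17.4]
grip_width: 0.0
gripper_force: 8.5
```

Request:
{"name": "send_rows", "arguments": {"deltas": [[[0,0,0,0,0,0,-1],[0,0,0,0,0,0,-1],[0,0,0,0,0,0,-1],[0,0,0,0,0,0,-1],[0,0,0,0,0,0,-1],[0,0,0,0,0,0,-1],[0,0,0,0,0,0,-1],[0,0,0,0,0,0,-1],[0,0,0,0,0,0,-1],[0,0,0,0,0,0,-1],[0,0,0,0,0,0,-1],[0,0,0,0,0,0,-1]]]}}

```text
time_s: 48.35
position: [0.4286, 0.2033, 0.0408]
tool_rot: [[0.988, 0.154, 0.001], [0.154, -0.988, 0.0], [0.001, 0.0, -1.0]]
ft_force: [-4.5, -1.4, 17.2]
grip_width: -0.0003
gripper_force: 8.5
```

Request:
{"name": "send_rows", "arguments": {"deltas": [[[0,0,-0.01,0,0,0,-1],[0,0,-0.03,0,0,0,-1],[0,0,-0.05,0,0,0,-1],[0,0,-0.05,0,0,0,-1],[0,0,-0.05,0,0,0,-1],[0,0,-0.05,0,0,0,-1],[0,0,-0.03,0,0,0,-1],[0,0,0,0,0,0,-1],[0,0,0,0,0,0,-1],[0,0,0,0,0,0,-1]]]}}

```text
time_s: 49.6
position: [0.4282, 0.2032, 0.3087]
tool_rot: [[0.988, 0.154, -0.003], [0.154, -0.988, -0.001], [-0.003, 0.0, -1.0]]
ft_force: [-0.4, 0.3, 0.4]
grip_width: -0.0001
gripper_force: 0.0
```

```bash
python3 - <<'E'
from h import *
st(); d=snap('wrist'); C=cloud(d)
m=(C[...,2]>.018)&(C[...,2]<.04)&(np.hypot(C[...,0]-.4288,C[...,1]-.2033)<.012); print('btn z',C[m][:,2].mean())
t=snap('top','t14.png'); tfit(t,(.631,.127),188,.225,.26)
C=cloud(t); a=np.radians(8.75); R=np.array([[np.cos(a),np.sin(a)],[-np.sin(a),np.cos(a)]])
m=(C[...,2]>.228)&(C[...,2]<.25)&(np.hypot(C[...,0]-.631,C[...,1]-.127)<.09); P=C[m]; L=(P[:,:2]-[.631,.127])@R.T
print('tilt',np.linalg.lstsq(np.c_[L,np.ones(len(L))],P[:,2],rcond=None)[0])
print('disc');caps(t,(.641,-.116),.065)
E
```

```text
49.6 [0.4282 0.2032 0.3087] [[0.988, 0.154, -0.003], [0.154, -0.988, -0.001], [-0.003, 0.0, -1.0]] [-0.4  0.3  0.4] -5.763424808596579e-05 0.0 [11.  12.1 79.7 -0.  88.3 92.2]
btn z 0.021849088341762968
tfit n 243 L,W 0.1579 0.0626 ctr [0.6297 0.128 ] yaw 189.35 z [0.2365 0.2415]
tilt [-0.0018728   0.0038515   0.23640163]
disc
```

The stack is level, the disc is empty and the button is released and back up. Handing in.

```bash
python3 -c "
from rig import env; print(env.close_job())"
```

```text
the job is handed in; nothing more can be done
None
```

The job is handed in at about 50 s: both caps are in the bottom tote, all three loose totes are stacked level with alternating tabs, and the call button was held at its stop for about 4.5 s and released.

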